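# Shift the bench shaker's gated lever into third

### The job

Put the bench shaker into third: its gear lever stands somewhere in the left leg of the H-shaped gate; with the fingertips push it to the cross slot, across to the right leg, then forward, away from the robot, until it is fully home at the far end of the right leg, and leave it there. Only push the lever, do not pinch it between the fingers, and do not let it run into the near end of the right leg (fourth). Leave the glassware, bottles and other loose things standing where they are.

Things in the scene. Friction and masses are not known exactly. Their poses are not given: they have to be found in the camera images.
- shaker: bench shaker, white housing 260 mm deep (its x), 380 mm wide (its y), deck 85 mm above the bench, fixed. Origin: centre of its footprint at bench height; x points away from the robot (forward), y left, z up; yaw varies up to 17 degrees. A platform, top 97 mm above the bench, fills the deck left of y = -20 mm. The gate's centre is at x = -35, y = -115 mm
- gate (a point): centre of the H gate (mid cross slot) on the upper face of the steel gate plate (110 x 110 mm), 95 mm above the bench; axes as the shaker's. Two legs, 52 mm long, run along x, 18 mm left and 18 mm right of this point; a cross slot along y joins their middles. Slots 16 mm wide; the tongues between the legs are 20 mm wide with corners rounded to 4 mm, which help to centre the lever only if it is nearly in line
- third (a point): middle of the lever's shaft hole when it is home in third: far end of the right leg, on the plate's upper face (18 mm forward and 18 mm right of gate). First is the far end of the left leg, second its near end, fourth the near end of the right leg
- pivot (a point): the lever's pivot inside the housing, 70 mm straight below gate, 25 mm above the bench; axes as the shaker's
- grip (a point): point on the lever's axis half-way up its black handgrip, 130 mm from the pivot, z along the lever. Grip: four-fluted upright bar 30 mm across, from 92 to 165 mm along the lever (about 115 to 190 mm above the bench), on a 10 mm steel shaft. This point moves about 35 mm each way from the middle, across and fore-and-aft. The lever stays where it is left; about 2 N at the grip moves it
- lever_cross (a joint): sideways lean of the lever, rad: -0.27 = left leg, +0.27 = right leg (stops at both ends). Can change only near the cross slot (lever about 0)
- lever (a joint): fore-and-aft lean of the lever, rad: +0.27 = far end of a leg (stop), 0 = at the cross slot, -0.27 = near end (stop). Starts anywhere, with the lever in the left leg
- beaker_a: small empty glass beaker, 48 mm across, 65 mm high, on the shaker's platform; loose; origin at the centre of its underside
- beaker_b: empty glass beaker, 60 mm across, 68 mm high, on the shaker's platform; loose; origin at the centre of its underside
- vial: small capped glass vial, 26 mm across, 45 mm high, on the shaker's deck just beyond the gate; loose; origin at the centre of its underside
- amber_bottle: amber reagent bottle, 68 mm across, 145 mm high, on the bench around the shaker; loose; origin at the centre of its underside
- flask: conical glass flask, 84 mm across the foot, 122 mm high, on the bench around the shaker; loose; origin at the centre of its underside
- white_jar: white plastic jar, 72 mm across, 100 mm high, on the bench around the shaker; loose; origin at the centre of its underside
- dish: shallow glass dish, 90 mm across, 16 mm high, on the bench to the right of the shaker; loose; origin at the centre of its underside

How it is judged:
By the outcome, as a careful person would: the job done as asked, in the order asked, and still so for the second after the job is handed in, with the robot touching nothing.
It also fails if it takes over 64 s, if anything falls off the work surface, if the arm or the gripper's body presses on something with over 40 N, if the wrist force passes 120 N, or if a joint passes its speed limit or range.

### The arm

A 6-joint arm with a two-finger parallel gripper is mounted at the origin on the work surface. World frame = base frame: x ahead of the robot, y to its left, z up, the work surface at z = 0. Lengths are in mm, angles in rad, forces in N, time in s.
With the tool pointing down it reaches from about 325 to 850 mm from the base axis. Payload 15.5 kg.
Tool frame: the origin (TCP) lies at the very end of the fingers, on their centre line; the grasp point (between the pads) lies 19 mm behind it; z points along the fingers, y is the line along which they close (so a half turn about z gives the same grasp; the last joint's range is limited). The gripper opens to 91 mm and grips with 3 to 60 N. Pads are 32 mm wide; open, the fingers measure 118 mm over their backs; the gripper's body (76 mm by 178 mm) begins 60 mm behind the grasp point.
Start: joints at [-1.425, 0.494, 1.345, -0, 1.302, -0.096], TCP at [149.051, -606.968, 213.915] pointing down, gripper open.
Joint ranges: [-2.91, 2.91], [-0.82, 2.16], [0.22, 2.67], [-1.22, 4.37], [0.12, 2.79], [-3.08, 3.08]. Speed limits (rad/s): [1.89, 1.89, 2.57, 3.01, 3.01, 3.01].

### API

Orientations are given as a rotation vector (axis times angle).
In Python, from plant import status, camera, r, finder gives the robot as it stands.
- The arm moves only by the tool arm_command, never from a script. Its argument "commands" is a list of rows, each a list of 7 numbers: the finger opening in m, from 0 to 0.0912, then the shift along the tool's x, y, z in m, then the turn, a rotation vector about the tool's x, y, z in rad. In form: [[hand, x, y, z, rx, ry, rz], ...]. A call has 1 to 12 rows; each row shifts and turns the commanded pose from where the row before left it, along the tool's axes as they then stand; what a row does not reach is not made up. A row lasts 1/10 s, in which the tool goes at most 50 mm and 8.59 degrees, less where a joint would pass 70% of its speed; a pose out of reach is approached as far as the arm can. A call is refused whole if a number of a shift passes 0.05 or a number of a turn 0.15, either way. A call with a gripper value outside its range is refused whole. The fingers move at their own pace and stop on an object; "grip_force" is the grip in N (left out, the last holds). Time passes only in rows, so rows that do not move let the fingers close. It gives the time, the measured TCP pose, the force, the opening and the grip force at its end, in the units of the state.
- status.get_obs(): the state, without advancing time (a new reading comes with each control period).
- camera(name): name is "scene" or "top" or "wrist"; returns a dict with "image" (384x512x3 uint8, red, green, blue), "z_map" (384x512 float32, mm along the optical axis (not along the pixel's ray), 0 where there is no reading), "fx", "fy", "cx", "cy" (pixels), "R" (3x3) and "t" (3): a world point X has camera coordinates R X + t. Camera axes: x right, y down, z forward; pixel columns grow to the right and rows downward; lengths in mm; the calibration is good to about 2 mm. The wrist camera is an equidistant fisheye: a pixel r from the principal point sees the ray r / f radians off the axis. A picture is of the moment at which its call begins.
- r.job_done(): hands the job in; it is judged then, once.
Trained networks look in a picture, given as the dict that the camera call returned (one of the last four; its "shot" number tells which), for a name from the list of things; names that differ only in an ending like _2 or _b are one class to them, and where a whole thing is asked for, a point or a joint stands for the part that bears it (a point fixed in the world has none). Each returns a list of dicts, best first, with "score" (0 to 1); they miss things now and then, are a little off and sometimes report something else, mostly with a low value. They report only what shows in the picture. A call takes as long as a camera call.
- finder.boxes_of(picture, label): "position" ([x, y, z] in mm, in world coordinates, good to about 4 mm: the middle of the surface that is visible of it).
The state is a dict: "time": time; "joint_pos": joint angles; "dq": joint speeds; "joint_efforts": joint torques, N m; "tool_pos": TCP position; "orientation": TCP orientation; "contact_force": force on the tool from outside, world axes, zero at the start; "wrist_torque": the same for the moment, N m; "width": finger opening in mm; "gripper_force": force on a finger pad.
Only numpy, scipy, OpenCV 4.12 (cv2) and the standard library are available. Lean on these libraries where they do the work, as an engineer would, in place of code of your own. Each camera call takes 0.05 s, during which the arm holds its last target. There are 200 camera calls.

## Working session

There is one attempt and no reset: what is moved stays moved. The work goes in short steps, Python scripts to look and compute and a tool call to move; the robot and the scene stay as the last step left them, time stands still between calls to the robot, and variables do not carry over. Pictures are saved under pics/ and viewed, at most 10 in all, crops included, and the job is handed in when it is done.

Besides the shell and the picture viewer there is one more tool, called after "Call:" in YAML: its name, and indented under it one key for each argument. arm_command: Moves the arm, as the interface text tells. Its arguments: {"type":"object","properties":{"commands":{"type":"array","items":{"type":"array","items":{"type":"number"}}},"grip_force":{"type":"number"}},"required":["commands"]}

```bash
mkdir -p pics
python3 - <<'E'
from plant import status,camera,finder
import cv2,numpy as np
o=status.get_obs();print({k:np.round(v,3) for k,v in o.items()})
ims=[]
for n in("top","scene"):
    p=camera(n);ims.append(p["image"])
    print(n,np.round(p["R"],3).tolist(),np.round(p["t"]),p["fx"],p["cx"],p["cy"])
    for l in("shaker","gate","grip","third","vial","beaker_a","amber_bottle","flask","white_jar","dish"):
        try:print(l,[(np.round(d["position"]).tolist(),round(d["score"],2)) for d in finder.boxes_of(p,l)[:3]])
        except Exception as e:print(l,e)
    cv2.imwrite(f"pics/{n}0.png",p["image"][:,:,::-1])
E
```

```text
{'time': np.float64(0.0), 'joint_pos': array([-1.426,  0.494,  1.346, -0.   ,  1.302, -0.096]), 'dq': array([-0.   , -0.001, -0.   , -0.002, -0.002,  0.   ]), 'joint_efforts': array([ 2.0000e-03, -8.7882e+01, -3.8185e+01,  7.1000e-02,  5.3000e-02,
       -0.0000e+00]), 'tool_pos': array([ 148.981, -606.616,  213.342]), 'orientation': array([-3.118, -0.377,  0.   ]), 'contact_force': array([1.037, 0.061, 0.731]), 'wrist_torque': array([0.005, 0.004, 0.028]), 'gripper_force': np.float64(0.0), 'width': np.float64(91.214)}
top [[0.021, -1.0, 0.009], [-0.997, -0.022, -0.071], [0.071, -0.008, -0.997]] [  43.  594. 1092.] 407.72850063471293 254.46611100666914 193.26747653357845
shaker [([579.0, 68.0, 90.0], 0.56)]
gate [([581.0, 72.0, 97.0], 0.98)]
grip [([536.0, -6.0, 178.0], 0.44)]
third [([576.0, 66.0, 98.0], 0.81)]
vial []
beaker_a [([617.0, 189.0, 125.0], 0.8), ([518.0, 192.0, 111.0], 0.64)]
amber_bottle [([638.0, 321.0, 100.0], 0.95)]
flask [([469.0, 311.0, 49.0], 0.75)]
white_jar [([648.0, -204.0, 106.0], 0.84), ([516.0, 194.0, 110.0], 0.74), ([539.0, -8.0, 178.0], 0.62)]
dish [([502.0, -220.0, 7.0], 0.95), ([616.0, 187.0, 126.0], 0.16)]
scene [[0.06, 0.998, -0.004], [0.631, -0.04, -0.775], [-0.774, 0.044, -0.632]] [-101. -274. 1404.] 381.12742973765245 253.42631942535888 195.6098714940097
shaker [([652.0, 62.0, 86.0], 0.65)]
gate [([552.0, -11.0, 153.0], 0.69), ([652.0, 62.0, 87.0], 0.66)]
grip [([553.0, -7.0, 153.0], 0.72)]
third [([653.0, 64.0, 84.0], 0.95)]
vial [([709.0, -61.0, 118.0], 0.56)]
beaker_a [([530.0, 187.0, 149.0], 0.66), ([634.0, 187.0, 146.0], 0.62)]
amber_bottle [([661.0, 327.0, 82.0], 0.79)]
flask [([483.0, 321.0, 49.0], 0.63)]
white_jar [([550.0, -8.0, 151.0], 0.74), ([672.0, -206.0, 72.0], 0.56)]
dish [([491.0, -218.0, 10.0], 0.61)]
```

View pics/top0.png

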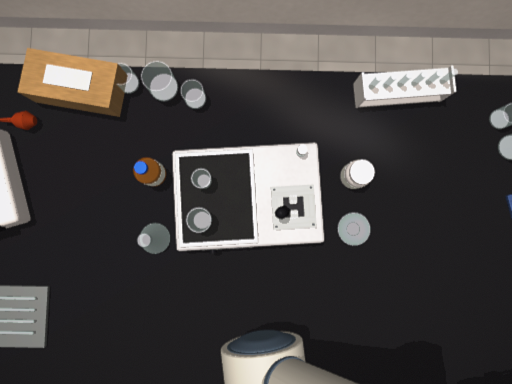

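View pics/scene0.png

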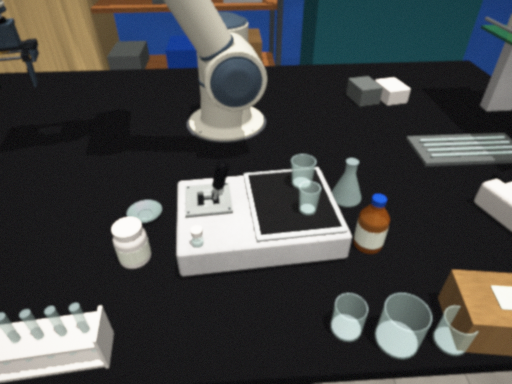

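```bash
cat > h.py <<'E'
from plant import status,camera,finder,r
import cv2,numpy as np
def cloud(p):
    z=p["z_map"];v,u=np.mgrid[:384,:512]
    C=np.stack([(u-p["cx"])/p["fx"]*z,(v-p["cy"])/p["fy"]*z,z],-1)
    W=(C-np.array(p["t"]))@np.array(p["R"]);W[z==0]=np.nan
    return W
E
python3 - <<'E'
from h import *
p=camera("top");W=cloud(p);X,Y,Z=W[...,0],W[...,1],W[...,2]
m=((Z>70)&(Z<105)&(X>400)&(X<780)&(Y>-180)&(Y<280)).astype(np.uint8)
m=cv2.morphologyEx(m,cv2.MORPH_OPEN,np.ones((5,5)))
n,l,s,c=cv2.connectedComponentsWithStats(m);k=1+np.argmax(s[1:,4])
print(cv2.minAreaRect(W[l==k][:,:2].astype(np.float32)), np.nanmedian(Z[l==k]))
g=(Z>108)&(Z<200)&(X>480)&(X<660)&(Y>-130)&(Y<60)
P=W[g]
for a in range(108,200,8):
    q=P[(P[:,2]>=a)&(P[:,2]<a+8)]
    if len(q):print(a,len(q),q.min(0).round(),q.max(0).round(),q.mean(0).round(1))
cv2.imwrite("pics/crop.png",cv2.resize(p["image"][130:260,160:340,::-1],None,fx=4,fy=4,interpolation=cv2.INTER_CUBIC))
E
```

```text
((581.813720703125, 74.7745361328125), (260.42657470703125, 380.01348876953125), 4.554801940917969) 95.33292056279804
124 4 [549. -28. 127.] [556. -21. 132.] [552.3 -24.7 130.4]
132 8 [534. -28. 134.] [556. -18. 140.] [543.6 -24.8 137.8]
140 4 [531. -25. 143.] [555. -15. 145.] [546.3 -20.5 144.3]
148 11 [529. -24. 149.] [555.  -7. 155.] [546.1 -18.9 151.7]
156 7 [524. -21. 157.] [555.  -7. 163.] [543.1 -15.8 160.8]
164 10 [538. -20. 166.] [552.   4. 171.] [547.6 -11.  168.6]
172 55 [526. -18. 172.] [551.   9. 180.] [537.5  -4.2 176.6]
180 56 [526. -12. 181.] [547.   6. 187.] [537.3  -3.8 182.9]
```

View pics/crop.png

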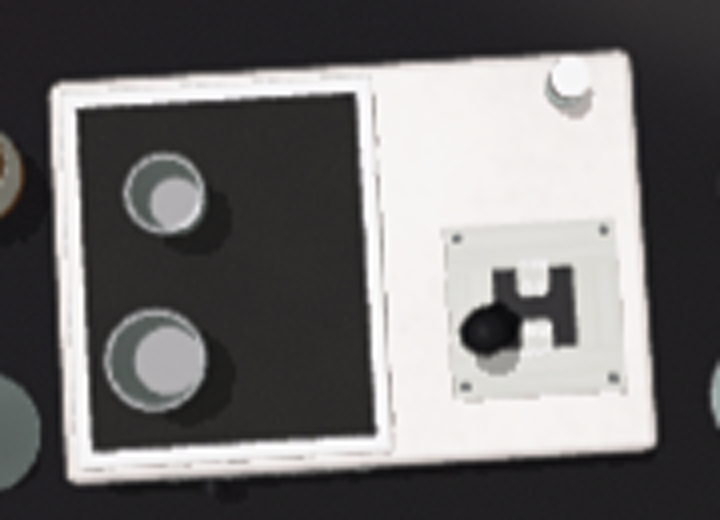

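Call:
arm_command:
  commands:
    - [0,0,0,0,0,0,0.08]
    - [0,0,0,0,0,0,0.08]
    - [0,0.022,-0.033,0,0,0,0]
    - [0,0.022,-0.033,0,0,0,0]
    - [0,0.022,-0.033,0,0,0,0]
    - [0,0.022,-0.033,0,0,0,0]
    - [0,0.022,-0.033,0,0,0,0]
    - [0,0.022,-0.033,0,0,0,0]
    - [0,0.022,-0.033,0,0,0,0]
    - [0,0.022,-0.033,0,0,0,0]
  grip_force: 20

```text
time: 2.15
tool_pos: [303.7, -328.3, 214.1]
orientation: [3.139, 0.126, 0.0]
contact_force: [0.9, -0.3, 0.6]
width: 14.2
gripper_force: 0.0
```

Call:
arm_command:
  commands:
    - [0,0.022,-0.033,0,0,0,0]
    - [0,0.022,-0.033,0,0,0,0]
    - [0,0.022,-0.033,0,0,0,0]
    - [0,0.022,-0.033,0,0,0,0]
    - [0,0.022,-0.033,0,0,0,0]
    - [0,0.01,-0.033,0,0,0,0]
    - [0,0.01,-0.033,0,0,0,0]
    - [0,0,0,0,0,0,0]

```text
time: 2.95
tool_pos: [414.4, -85.8, 214.0]
orientation: [-3.138, -0.132, -0.0]
contact_force: [-0.2, -0.5, 1.3]
width: 0.1
gripper_force: 0.0
```

```bash
cat >> h.py <<'E'
G=np.array([556.0,-42.6]);yaw=np.radians(4.55);c,s=np.cos(yaw),np.sin(yaw)
Rs=np.array([[c,-s],[s,c]])
def tcp():
    o=status.get_obs();p=o["tool_pos"]
    print("t",round(float(o["time"]),2),"tcp_s",(Rs.T@(p[:2]-G)).round(1),"z",p[2].round(1),"rot",o["orientation"].round(3),"F_s",(Rs.T@o["contact_force"][:2]).round(1),o["contact_force"][2].round(1),"w",round(float(o["width"]),1))
E
python3 -c "from h import *;tcp()"
```

```text
t 2.95 tcp_s [-144.6  -31.8] z 214.0 rot [-3.138 -0.132 -0.   ] F_s [-0.2 -0.5] 1.3 w 0.1
```

Call:
arm_command:
  commands:
    - [0,0.02,-0.024,0,0,0,0]
    - [0,0.02,-0.024,0,0,0,0]
    - [0,0.02,-0.023,0,0,0,0]
    - [0,0,0,0.03,0,0,0]
    - [0,0,0,0.03,0,0,0]
    - [0,0,0,0.024,0,0,0]
    - [0,0,0,0,0,0,0]
    - [0,0,0,0,0,0,0]

```text
time: 3.75
tool_pos: [468.3, -13.7, 130.3]
orientation: [-3.139, -0.126, 0.001]
contact_force: [0.7, -1.0, -0.1]
width: 0.5
gripper_force: 0.0
```

```bash
cat >> h.py <<'E'
def lev(save=None,name="top"):
    p=camera(name);W=cloud(p);I=p["image"].astype(int)
    X,Y,Z=W[...,0],W[...,1],W[...,2]
    S=(W[...,:2]-G)@Rs
    g=(Z>168)&(Z<195)&(abs(S[...,0])<65)&(abs(S[...,1])<65)&(I.max(-1)<60)
    q=S[g];print(name,"grip top n",len(q),"min",q.min(0).round(1),"max",q.max(0).round(1),"mean",q.mean(0).round(1),Z[g].mean().round(1)) if len(q) else print("none")
    if save: cv2.imwrite(save,cv2.resize(p["image"][130:260,200:340,::-1],None,fx=4,fy=4,interpolation=cv2.INTER_CUBIC))
E
python3 -c "from h import *;tcp();lev('pics/a.png')"
```

```text
t 3.75 tcp_s [-85.2  35.8] z 130.3 rot [-3.139e+00 -1.260e-01  1.000e-03] F_s [ 0.6 -1.1] -0.1 w 0.5
top grip top n 78 min [-20.9  23.8] max [-1.3 52.6] mean [-12.3  38.7] 180.0
```

View pics/a.png

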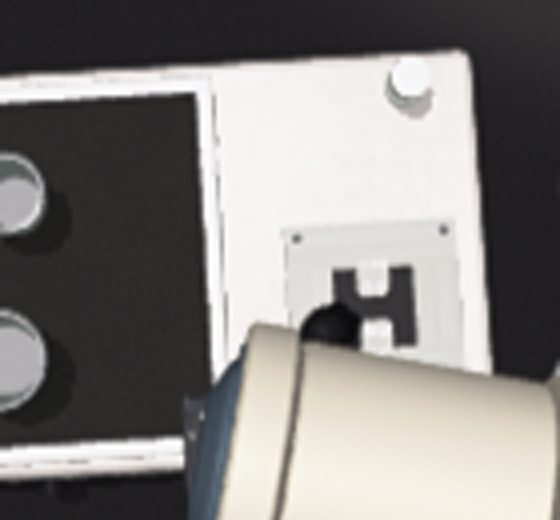

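Call:
arm_command:
  commands:
    - [0,0.015,-0.001,0,0,0,0]
    - [0,0.015,-0.001,0,0,0,0]
    - [0,0.005,0,0,0,0,0]
    - [0,0.004,0,0,0,0,0]
    - [0,0.004,0,0,0,0,0]
    - [0,0.004,0,0,0,0,0]
    - [0,0.003,0,0,0,0,0]
    - [0,0,0,0,0,0,0]
    - [0,0,0,0,0,0,0]

```text
time: 4.7
tool_pos: [517.8, -7.3, 129.9]
orientation: [3.139, 0.127, -0.0]
contact_force: [-0.4, -0.3, 1.7]
width: 0.3
gripper_force: 0.3
```

Run:
```python
from h import *
tcp();lev();lev(name="scene")
p=camera("wrist");cv2.imwrite("pics/w.png",p["image"][:,:,::-1])
p=camera("scene");cv2.imwrite("pics/s.png",cv2.resize(p["image"][130:290,160:360,::-1],None,fx=4,fy=3.75,interpolation=cv2.INTER_CUBIC))
```

```text
t 4.7 tcp_s [-35.3  38.3] z 129.9 rot [ 3.139  0.127 -0.   ] F_s [-0.4 -0.3] 1.7 w 0.3
none
scene grip top n 179 min [-51.9  25.3] max [12.8 53.5] mean [-6.5 39.4] 179.9
```

View pics/s.png

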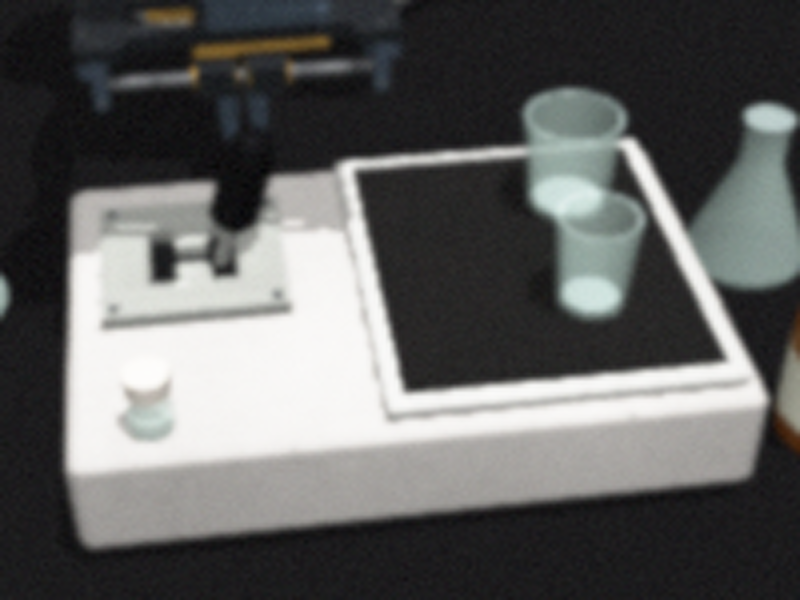

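```bash
cat >> h.py <<'E'
def slices(name="scene"):
    p=camera(name);W=cloud(p);I=p["image"].astype(int).max(-1)
    S=(W[...,:2]-G)@Rs;Z=W[...,2]
    for a in range(100,196,8):
        g=(Z>=a)&(Z<a+8)&(abs(S[...,0])<58)&(abs(S[...,1])<62)
        q=S[g&((I<40)|(Z<112))]
        if len(q)>3:print(a,len(q),"x max/95%",q[:,0].max().round(1),np.percentile(q[:,0],90).round(1),"y",np.percentile(q[:,1],[2,98]).round(1))
E
python3 -c "
from h import *
slices()"
```

```text
100 13 x max/95% 4.8 3.8 y [16.9 26.2]
108 6 x max/95% 4.6 3.3 y [19.3 26.1]
124 29 x max/95% 14.1 12.6 y [16.9 38.8]
132 30 x max/95% 14.7 12.4 y [18.3 41.7]
140 29 x max/95% 14.4 12.3 y [21.3 41.9]
148 30 x max/95% 14.3 13.2 y [21.1 44.7]
156 41 x max/95% 12.4 10.7 y [22.6 50.5]
164 37 x max/95% 13.4 11.7 y [25.2 52.6]
172 58 x max/95% 12.8 9.5 y [26.3 53.2]
180 59 x max/95% 8.2 4.8 y [31.4 49.2]
```

View pics/w.png

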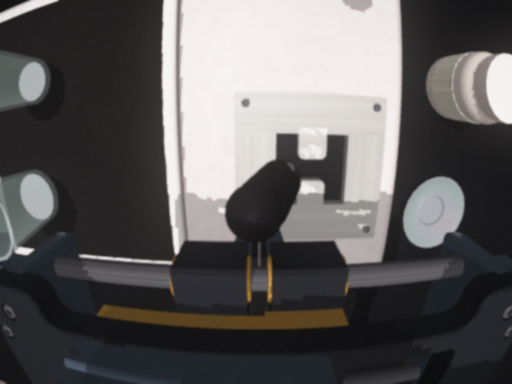

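Call:
arm_command:
  commands:
    - [0,0.0015,0,0,0,0,0]
    - [0,0,0,0,0,0,0]
    - [0,-0.018,0,0,0,0,0]
    - [0,-0.018,0,0,0,0,0]
    - [0,0,-0.03,0,0,0,0]
    - [0,0,-0.028,0,0,0,0]
    - [0,0.024,0,0,0,0,0]
    - [0,0.024,0,0,0,0,0]
    - [0,0.022,0,0,0,0,0]
    - [0,0,0,0,0,0,0]
    - [0,0,0,0,0,0,0]

```text
time: 6.05
tool_pos: [548.4, 53.5, 129.7]
orientation: [-3.139, -0.127, 0.001]
contact_force: [-1.1, 0.2, 1.0]
width: 0.7
gripper_force: 0.0
```

```bash
python3 -c "
from h import *
tcp();slices()"
```

```text
t 6.05 tcp_s [ 0.  96.4] z 129.7 rot [-3.139e+00 -1.270e-01  1.000e-03] F_s [-1.1  0.3] 1.0 w 0.7
100 11 x max/95% 4.7 4.2 y [16.8 26.1]
108 4 x max/95% 4.1 3.7 y [19.4 23.6]
124 25 x max/95% 14.5 13.3 y [17.8 38.8]
132 31 x max/95% 16.5 13.7 y [18.3 41.6]
140 29 x max/95% 15.2 14.4 y [18.9 41.8]
148 34 x max/95% 14.8 13.8 y [21.1 44.6]
156 40 x max/95% 15.0 13.1 y [22.4 52.4]
164 36 x max/95% 14.0 12.5 y [25.2 50.9]
172 51 x max/95% 13.3 11.1 y [27.8 53.3]
180 43 x max/95% 8.7 7.0 y [30.8 49.6]
```

Call:
arm_command:
  commands:
    - [0,0,0.01,0,0,0,0]
    - [0,0,0.01,0,0,0,0]
    - [0,0,0.006,0,0,0,0]
    - [0,0,0.006,0,0,0,0]
    - [0,0,0.006,0,0,0,0]
    - [0,0,0.006,0,0,0,0]
    - [0,0,0.006,0,0,0,0]
    - [0,0,0.006,0,0,0,0]
    - [0,0,0.006,0,0,0,0]
    - [0,0,0,0,0,0,0]

```text
time: 7.1
tool_pos: [553.6, -9.2, 129.9]
orientation: [3.139, 0.126, 0.0]
contact_force: [-0.1, -1.2, 0.6]
width: 0.3
gripper_force: 0.0
```

```bash
python3 -c "
from h import *
tcp();slices()"
```

```text
t 7.1 tcp_s [ 0.3 33.5] z 129.9 rot [3.139 0.126 0.   ] F_s [-0.2 -1.2] 0.6 w 0.3
100 10 x max/95% 4.9 4.9 y [-0.3  7.1]
108 5 x max/95% 4.1 4.0 y [0.2 7.2]
124 15 x max/95% 14.4 13.8 y [-4.6 15. ]
132 29 x max/95% 14.8 14.0 y [-5.8 16.1]
140 36 x max/95% 16.6 15.8 y [-6.4 35.2]
148 39 x max/95% 18.2 15.3 y [-6.2 34.7]
156 48 x max/95% 16.7 15.0 y [-7.5 35.4]
164 43 x max/95% 17.6 14.9 y [-8.5 35.8]
172 51 x max/95% 17.3 13.4 y [-8. 34.]
180 68 x max/95% 17.4 12.4 y [-4.9 36.2]
188 18 x max/95% 7.9 5.5 y [ 0.  27.2]
```

Call:
arm_command:
  commands:
    - [0,0,0.005,0,0,0,0]
    - [0,0,0.005,0,0,0,0]
    - [0,0,0.005,0,0,0,0]
    - [0,0,0.005,0,0,0,0]
    - [0,0,0.005,0,0,0,0]
    - [0,0,0.004,0,0,0,0]
    - [0,0,0,0,0,0,0]

```text
time: 7.85
tool_pos: [555.9, -37.9, 129.9]
orientation: [3.139, 0.126, -0.0]
contact_force: [-0.4, 0.0, 1.0]
width: 0.4
gripper_force: 0.0
```

```bash
python3 -c "
from h import *
tcp();slices()"
```

```text
t 7.85 tcp_s [0.3 4.7] z 129.9 rot [ 3.139  0.126 -0.   ] F_s [-0.4  0.1] 1.0 w 0.4
100 13 x max/95% 5.0 4.3 y [-16.9  -9.4]
108 4 x max/95% 4.6 4.5 y [-18.3 -11.6]
124 23 x max/95% 14.9 14.3 y [-27.4  -7.6]
132 33 x max/95% 15.9 14.1 y [-30.1  -2.6]
140 35 x max/95% 16.1 12.8 y [-31.5  -2.9]
148 42 x max/95% 18.2 14.7 y [-32.8   4.1]
156 41 x max/95% 18.4 15.0 y [-36.5   5.9]
164 47 x max/95% 18.9 15.1 y [-39.9   6.5]
172 52 x max/95% 17.8 14.3 y [-39.    7.1]
180 86 x max/95% 16.8 12.3 y [-36.9   6.9]
```

Call:
arm_command:
  commands:
    - [0,0,0.003,0,0,0,0]
    - [0,0,0.003,0,0,0,0]
    - [0,0,0.002,0,0,0,0]
    - [0,0,0,0,0,0,0]

```text
time: 8.3
tool_pos: [556.5, -45.5, 129.9]
orientation: [3.139, 0.127, -0.0]
contact_force: [0.4, 1.5, -0.2]
width: 0.6
gripper_force: 0.3
```

Call:
arm_command:
  commands:
    - [0,0,0.0015,0,0,0,0]
    - [0,0,0,0,0,0,0]

```text
time: 8.5
tool_pos: [556.6, -46.8, 129.9]
orientation: [3.139, 0.127, -0.0]
contact_force: [-0.9, 1.1, -0.6]
width: 0.7
gripper_force: 0.5
```

```bash
python3 -c "
from h import *
tcp();slices()"
```

```text
t 8.5 tcp_s [ 0.3 -4.3] z 129.9 rot [ 3.139  0.127 -0.   ] F_s [-0.8  1.2] -0.6 w 0.7
100 12 x max/95% 4.9 4.5 y [-23.8 -14.5]
108 5 x max/95% 5.6 5.1 y [-25.2 -18.5]
124 27 x max/95% 15.3 14.2 y [-35.5 -14.5]
132 34 x max/95% 17.6 15.2 y [-39.7  -2.7]
140 39 x max/95% 17.5 15.2 y [-40.3  -2.2]
148 39 x max/95% 18.3 14.2 y [-42.7  -5. ]
156 52 x max/95% 19.7 16.5 y [-47.5  -2.8]
164 51 x max/95% 17.9 15.5 y [-49.4  -2.4]
172 54 x max/95% 16.8 13.7 y [-50.2  -1.7]
180 65 x max/95% 16.6 10.2 y [-47.3  -2.4]
```

Call:
arm_command:
  commands:
    - [0,0,0.0015,0,0,0,0]
    - [0,0,0.001,0,0,0,0]
    - [0,0,0,0,0,0,0]

```text
time: 8.85
tool_pos: [556.7, -49.1, 129.8]
orientation: [-3.139, -0.127, 0.0]
contact_force: [-0.0, 4.3, -1.0]
width: 0.5
gripper_force: 2.0
```

Call:
arm_command:
  commands:
    - [0,0,0.001,0,0,0,0]
    - [0,0,0,0,0,0,0]

```text
time: 9.05
tool_pos: [556.7, -49.8, 129.8]
orientation: [-3.138, -0.127, 0.001]
contact_force: [-1.1, 5.9, -2.4]
width: 0.3
gripper_force: 2.9
```

```bash
python3 -c "
from h import *
tcp();slices()"
```

```text
t 9.05 tcp_s [ 0.1 -7.2] z 129.8 rot [-3.138e+00 -1.270e-01  1.000e-03] F_s [-0.6  6. ] -2.4 w 0.3
100 13 x max/95% 4.6 4.4 y [-25.6 -16.6]
108 5 x max/95% 4.3 4.0 y [-25.4 -18.5]
124 28 x max/95% 15.3 14.2 y [-38.7 -12.7]
132 32 x max/95% 15.7 13.9 y [-39.9 -14.1]
140 36 x max/95% 16.6 14.9 y [-41.4  -6.5]
148 41 x max/95% 17.6 15.1 y [-44.8  -6. ]
156 48 x max/95% 17.2 16.2 y [-50.2  -5.5]
164 46 x max/95% 18.1 14.9 y [-51.5  -5. ]
172 58 x max/95% 17.8 13.1 y [-52.5  -6. ]
180 60 x max/95% 17.2 14.4 y [-49.1  -5.2]
```

Call:
arm_command:
  commands:
    - [0,0,-0.012,0,0,0,0]
    - [0,0,-0.012,0,0,0,0]
    - [0,-0.03,0,0,0,0,0]
    - [0,-0.03,0,0,0,0,0]
    - [0,0,0.025,0,0,0,0]
    - [0,0,0.023,0,0,0,0]
    - [0,0.012,0,0,0,0,0]
    - [0,0.012,0,0,0,0,0]
    - [0,0.006,0,0,0,0,0]
    - [0,0.006,0,0,0,0,0]
    - [0,0,0,0,0,0,0]

```text
time: 10.2
tool_pos: [535.6, -75.3, 129.8]
orientation: [-3.139, -0.129, 0.0]
contact_force: [0.3, -0.2, 0.6]
width: 0.2
gripper_force: 0.3
```

```bash
python3 -c "
from h import *
tcp();slices()"
```

```text
t 10.2 tcp_s [-23. -31.] z 129.8 rot [-3.139 -0.129  0.   ] F_s [ 0.3 -0.2] 0.6 w 0.2
100 13 x max/95% 13.3 11.7 y [-24.2 -14.8]
124 30 x max/95% 25.6 23.9 y [-37.6 -14.9]
132 27 x max/95% 25.8 24.7 y [-40.1 -16.5]
140 33 x max/95% 26.6 25.3 y [-41.3 -18.3]
148 28 x max/95% 26.2 25.8 y [-44.9 -21.6]
156 33 x max/95% 27.4 26.7 y [-46.  -22.9]
164 41 x max/95% 28.4 27.1 y [-49.5 -24.3]
172 63 x max/95% 27.3 25.7 y [-52.4 -26.6]
180 54 x max/95% 23.0 19.9 y [-47.4 -29. ]
```

Call:
arm_command:
  commands:
    - [0,0.005,0,0,0,0,0]
    - [0,0.005,0,0,0,0,0]
    - [0,0.004,0,0,0,0,0]
    - [0,0.001,0,0,0,0,0]
    - [0,0,0,0,0,0,0]

```text
time: 10.75
tool_pos: [550.1, -74.9, 129.8]
orientation: [3.139, 0.127, 0.0]
contact_force: [-2.0, -0.2, 0.2]
width: 0.5
gripper_force: 0.5
```

Call:
arm_command:
  commands:
    - [0,0.0015,0,0,0,0,0]
    - [0,0.0015,0,0,0,0,0]
    - [0,0,0,0,0,0,0]

```text
time: 11.05
tool_pos: [553.1, -74.7, 129.9]
orientation: [3.139, 0.127, 0.0]
contact_force: [-1.5, 0.4, -0.7]
width: 0.4
gripper_force: 0.7
```

```bash
python3 -c "
from h import *
tcp();slices()"
```

```text
t 11.05 tcp_s [ -5.5 -31.7] z 129.9 rot [3.139 0.127 0.   ] F_s [-1.5  0.5] -0.7 w 0.4
100 8 x max/95% 26.8 25.1 y [-21.7 -15.2]
116 15 x max/95% 40.0 39.5 y [-30.7 -11.9]
124 26 x max/95% 43.4 41.9 y [-36.6 -14.3]
132 26 x max/95% 44.2 43.5 y [-38.3 -15.8]
140 26 x max/95% 46.8 45.8 y [-41.9 -18.6]
148 28 x max/95% 50.0 48.0 y [-43.  -20.2]
156 33 x max/95% 50.9 49.0 y [-43.9 -23.3]
164 46 x max/95% 50.9 50.1 y [-47.1 -25. ]
172 62 x max/95% 49.8 47.1 y [-47.3 -27.1]
180 29 x max/95% 42.9 39.5 y [-41.9 -29.5]
```

Nearly home; continue gently until the stop is felt.

Call:
arm_command:
  commands:
    - [0,0.0015,0,0,0,0,0]
    - [0,0.001,0,0,0,0,0]
    - [0,0,0,0,0,0,0]

```text
time: 11.4
tool_pos: [555.6, -74.5, 129.9]
orientation: [3.139, 0.127, 0.0]
contact_force: [-1.4, 0.3, -0.5]
width: 0.4
gripper_force: 0.7
```

Call:
arm_command:
  commands:
    - [0,0.001,0,0,0,0,0]
    - [0,0.0005,0,0,0,0,0]
    - [0,0,0,0,0,0,0]

```text
time: 11.7
tool_pos: [556.8, -74.3, 129.9]
orientation: [-3.139, -0.127, 0.0]
contact_force: [-2.6, 0.3, -1.0]
width: 0.5
gripper_force: 1.1
```

```bash
python3 -c "
from h import *
tcp();slices()"
```

```text
t 11.7 tcp_s [ -1.7 -31.7] z 129.9 rot [-3.139 -0.127  0.   ] F_s [-2.5  0.5] -1.0 w 0.5
100 5 x max/95% 26.1 25.9 y [-19.7 -15.2]
116 19 x max/95% 43.7 43.3 y [-31.2 -11.2]
124 25 x max/95% 45.8 45.1 y [-34.7 -13.1]
132 30 x max/95% 48.6 48.1 y [-38.3 -15. ]
140 26 x max/95% 51.1 50.4 y [-41.6 -17.6]
148 26 x max/95% 53.5 51.8 y [-41.  -20.2]
156 34 x max/95% 54.8 53.3 y [-44.3 -23.7]
164 48 x max/95% 54.2 53.3 y [-46.5 -25. ]
172 61 x max/95% 53.3 50.4 y [-46.  -27.1]
180 22 x max/95% 42.6 16.1 y [-39.1 -29.7]
```

Call:
arm_command:
  commands:
    - [0,0.001,0,0,0,0,0]
    - [0,0,0,0,0,0,0]

```text
time: 11.95
tool_pos: [557.6, -74.2, 129.8]
orientation: [-3.139, -0.127, 0.001]
contact_force: [-4.2, 0.5, -1.0]
width: 0.3
gripper_force: 2.0
```

Call:
arm_command:
  commands:
    - [0,0.001,0,0,0,0,0]
    - [0,0,0,0,0,0,0]

```text
time: 12.15
tool_pos: [558.2, -74.0, 129.7]
orientation: [-3.139, -0.127, 0.002]
contact_force: [-6.1, 0.0, -0.6]
width: 0.5
gripper_force: 2.9
```

Call:
arm_command:
  commands:
    - [0,0.0005,0,0,0,0,0]
    - [0,0,0,0,0,0,0]

```text
time: 12.35
tool_pos: [558.5, -74.0, 129.6]
orientation: [-3.139, -0.127, 0.003]
contact_force: [-7.4, 0.4, -0.7]
width: 0.2
gripper_force: 3.3
```

Call:
arm_command:
  commands:
    - [0,0.001,0,0,0,0,0]
    - [0,0.001,0,0,0,0,0]
    - [0,0,0,0,0,0,0]

```text
time: 12.65
tool_pos: [559.8, -73.8, 129.4]
orientation: [-3.139, -0.127, 0.005]
contact_force: [-10.6, -1.6, -0.7]
width: 0.6
gripper_force: 5.1
```

```bash
python3 -c "
from h import *
tcp();slices()"
```

```text
t 12.65 tcp_s [  1.3 -31.4] z 129.4 rot [-3.139 -0.127  0.005] F_s [-10.7  -0.8] -0.7 w 0.6
100 5 x max/95% 29.5 28.7 y [-20.  -15.5]
116 17 x max/95% 43.2 42.7 y [-30.5 -11.2]
124 27 x max/95% 45.5 45.2 y [-34.6 -13.1]
132 27 x max/95% 48.5 47.4 y [-38.5 -14.9]
140 27 x max/95% 51.1 49.6 y [-41.7 -18.6]
148 26 x max/95% 52.7 51.9 y [-41.  -21.1]
156 32 x max/95% 56.5 53.9 y [-43.5 -22.7]
164 45 x max/95% 55.4 53.8 y [-46.9 -24.7]
172 58 x max/95% 54.2 50.9 y [-45.8 -27.1]
180 28 x max/95% 46.7 42.5 y [-41.9 -29.5]
```

Call:
arm_command:
  commands:
    - [0,-0.01,0,0,0,0,0]
    - [0,-0.03,0,0,0,0,0]
    - [0,-0.03,0,0,0,0,0]
    - [0,-0.03,0,0,0,0,0]
    - [0,0,0,-0.04,0,0,0]
    - [0,0,0,-0.04,0,0,0]
    - [0,-0.03,0.03,0,0,0,0]
    - [0,-0.03,0.03,0,0,0,0]
    - [0,0,0.04,0,0,0,0]
    - [0,0,0.04,0,0,0,0]
    - [0,0,0,0,0,0,0]
    - [0,0,0,0,0,0,0]

```text
time: 13.9
tool_pos: [413.4, -227.3, 210.0]
orientation: [3.139, 0.124, 0.002]
contact_force: [0.3, 0.1, 0.3]
width: 0.4
gripper_force: 0.0
```

```bash
python3 -c "
from h import *
tcp();slices();lev('pics/end.png')
p=camera('scene');cv2.imwrite('pics/ends.png',cv2.resize(p['image'][130:290,120:400,::-1],None,fx=2.8,fy=2.8))"
```

```text
t 13.9 tcp_s [-156.8 -172.8] z 210.0 rot [3.139e+00 1.240e-01 2.000e-03] F_s [0.3 0.1] 0.3 w 0.4
100 4 x max/95% 27.4 27.0 y [-19.7 -15.3]
116 16 x max/95% 43.8 42.7 y [-31.2 -12.3]
124 28 x max/95% 45.0 44.5 y [-34.7 -12.2]
132 24 x max/95% 48.2 47.7 y [-36.2 -15.7]
140 29 x max/95% 50.9 50.0 y [-40.5 -18.6]
148 22 x max/95% 54.4 51.7 y [-40.9 -21.1]
156 27 x max/95% 54.5 54.1 y [-42.2 -22.8]
164 34 x max/95% 56.4 54.1 y [-46.5 -25.3]
172 46 x max/95% 53.9 51.8 y [-45.8 -29. ]
top grip top n 89 min [ 25.1 -48.1] max [ 51.  -24.8] mean [ 38.8 -36.4] 176.0
```

View pics/end.png

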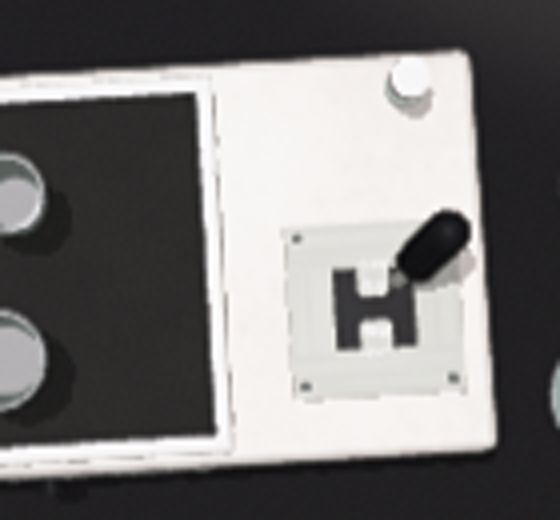

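View pics/ends.png

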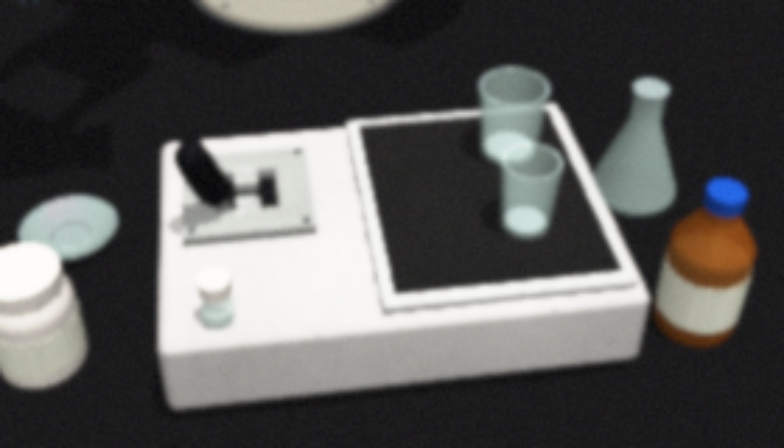

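The lever leans far and right: its shaft is at the far end of the right leg, at about (400,278) in the top crop. All the glassware, including the vial at (410,85), stands where it was.

```bash
python3 -c "
from h import *
print(r.job_done())"
```

```text
the job is handed in; nothing more can be done
None
```

The shaker is in third: the lever is fully home at the far end of the right leg, only ever pushed and never near fourth. The loose things are still standing where they were, and I handed the job in at about 14 s on the robot's clock.

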